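# Change over the push-pull link caps on the signal box

## Robot

A 6-joint arm with a two-finger parallel gripper is mounted at the origin on the work surface. World frame = base frame: x ahead of the robot, y to its left, z up, the work surface at z = 0. Lengths are in mm, angles in rad, forces in N, time in s.
With the tool pointing down it reaches from about 350 to 875 mm from the base axis. Payload 4.2 kg.
Tool frame: the origin (TCP) lies midway between the tips of the shut fingers; the grasp point (between the pads) lies 19 mm behind it; z points along the fingers, y is the line along which they close (so a half turn about z gives the same grasp; the last joint's range is limited). The gripper opens to 85 mm and grips with 20 to 120 N. Pads are 22 mm wide; open, the fingers measure 114 mm over their backs; the gripper's body (76 mm by 85 mm) begins 54 mm behind the grasp point. The pads swing forward as they close: fully open they stand 13 mm farther back than shut.
Start: joints at [1.375, 0.385, 0.008, 0, -1.194, -0.259], TCP at [274.518, 561.462, 231.312] pointing down, gripper open.
Joint ranges: [-3.14, 3.14], [-1.21, 2.06], [-1.07, 1.41], [-3.16, 2.05], [-2.99, -0.16], [-3.1, 3.1]. Speed limits (rad/s): [2.79, 2.79, 3.14, 3.14, 3.14, 3.14].

## Interface

Orientations are given as a unit quaternion [x, y, z, w].
In Python, from bench import arm gives the robot as it stands.
- The arm moves only by the tool send_rows, never from a script. Its argument "targets" is a list of rows, each an object of numbers: "gripper": the gripper command: -1 is fully open, 1 is shut, values between are in proportion; "x", "y", "z": the shift along the tool's x, y, z in cm; "ax", "ay", "az": the turn, a rotation vector about the tool's x, y, z in degrees. A call has 1 to 5 rows; each row shifts and turns the commanded pose from where the row before left it, along the tool's axes as they then stand; what a row does not reach is not made up. A row lasts 1/12 s, in which the tool goes at most 41.7 mm and 7.16 degrees, less where a joint would pass 70% of its speed; a pose out of reach is approached as far as the arm can. A call is refused whole if a number of a shift passes 4.17 or a number of a turn 7.16, either way. A call with a gripper value outside its range is refused whole. The fingers move at their own pace and stop on an object; the grip force is fixed at half the most. Time passes only in rows, so rows that do not move let the fingers close. It gives the time, the measured TCP pose, the force, the opening and the grip force at its end, in the units of the state.
- arm.read_state(): the state, without advancing time (a new reading comes with each control period).
- arm.get_image(name): name is "scene" or "side" or "wrist"; returns (picture, depth): 420x560x3 uint8, red, green, blue; 420x560 float32, mm along the optical axis (not along the pixel's ray), 0 where there is no reading.
- arm.camera_model(name): a dict with "fx", "fy", "cx", "cy" (pixels), "cam_to_world" (4x4, takes a point from camera to world coordinates). Camera axes: x right, y down, z forward; pixel columns grow to the right and rows downward; lengths in mm; the calibration is good to about 2 mm. A picture is of the moment at which its call begins: read the wrist's pose just before it. camera_model takes no time and is no camera call; for the wrist camera it gives the pose at the moment of the call.
- arm.job_done(): hands the job in; it is judged then, once.
Trained networks look in the newest picture that a camera, given by its name, has taken for a name from the list of things; names that differ only in an ending like _2 or _b are one class to them, and where a whole thing is asked for, a point or a joint stands for the part that bears it (a point fixed in the world has none). Each returns a list of dicts, best first, with "score" (0 to 1); they miss things now and then, are a little off and sometimes report something else, mostly with a low value. They report only what shows in the picture. A call takes as long as a camera call.
- arm.boxes_of(camera, thing): "rect" ([left, top, width, height] in pixels, round what is visible of it).
The state is a dict: "clock": time; "joints": joint angles; "joint_vel": joint speeds; "joint_efforts": joint torques, N m; "position": TCP position; "ee_rot": TCP orientation; "contact_force": force on the tool from outside, world axes, zero at the start; "wrist_torque": the same for the moment, N m; "gripper_width": finger opening in mm; "grasp_force": force on a finger pad.
Only numpy, scipy, OpenCV 4.12 (cv2) and the standard library are available. Lean on these libraries where they do the work, as an engineer would, in place of code of your own. Each camera call takes 0.05 s, during which the arm holds its last target. There are 200 camera calls.

## Task

Change the signal box over from its square link to its large round one. First pull the square cap straight up to its stop, then push the large round cap all the way down; leave the small round cap as it is.

Things in the scene. Friction and masses are not known exactly. Their poses are not given: they have to be found in the camera images.
- square_cap (a joint): Lift of the square cap in m: 0 fully down on its beige housing, grows upwards, 0.035 fully up at its stop. It starts down, or within a few mm of it. A detent friction of about 4 N holds the cap wherever it is left; it only slides straight up and down and cannot come off or turn.
- square_top (a point): Centre of the square cap's top: black plastic, 36 x 36 mm, 40 mm tall, straight sides. z up; x, y square to its sides, y along the row. It rides on a fixed beige housing 80 mm (x) x 90 mm (y) x 35 mm high on a 10 mm plate; housing top 45 mm above the bench, this point 85 mm (cap down) to 120 mm (up). Three such housings stand in a row, 105 mm apart, in any order.
- round_cap (a joint): Lift of the large round cap in m: 0 fully down on its housing, grows upwards, 0.035 fully up at its stop. It starts up, at 0.024 or more. Held wherever it is left by about 4 N of detent friction; slides straight up and down only.
- round_top (a point): Centre of the flat top of the large round cap: black plastic cylinder, 50 mm across, 40 mm tall, over the same kind of housing (housing top 45 mm above the bench; this point 85 mm above the bench when the cap is down, 120 mm when up). z up, y along the row of units.
- small_top (a point): Centre of the top face of the small round cap: black plastic cylinder, 26 mm across, 40 mm tall, on the third housing of the row. To be left alone, up or down as it is found.

How it is judged (in metres and radians):
On the way, in this order (a step that is already met when the one before it is completed fails the run):
1. the square cap is pulled up (lift over 25 mm) (value of joint square_cap above 0.025 m), for 0.2 s.
2. then the large round cap is pushed down (lift under 10 mm) (value of joint round_cap below 0.01 m), for 0.2 s.
At the end, for the whole second after the job is handed in: The square cap is up (lift over 25 of 35 mm), the large round cap is down (lift under 10 mm), and the small round cap is within 10 mm of where it was (value of joint square_cap above 0.025 m and value of joint round_cap below 0.01 m and distance of small_top from where it was at the start of the episode below 0.01 m); the robot touches nothing.
It fails at once if the small round cap is moved by more than 10 mm (distance of small_top from where it was at the start of the episode above 0.01 m).
It also fails if it takes over 38 s, if anything falls off the work surface, if the arm or the gripper's body presses on something with over 40 N, if the wrist force passes 120 N, or if a joint passes its speed limit or range.

## Working session

There is one attempt and no reset: what is moved stays moved. The work goes in short steps, Python scripts to look and compute and a tool call to move; the robot and the scene stay as the last step left them, time stands still between calls to the robot, and variables do not carry over. Pictures are saved under pics/ and viewed, at most 10 in all, crops included, and the job is handed in when it is done.

Besides the shell and the picture viewer there is one more tool, called in YAML: its name, and indented under it one key for each argument. send_rows: Moves the arm, as the interface text tells. Its arguments: {"type":"object","properties":{"targets":{"type":"array"}},"required":["targets"]}

```bash
mkdir -p pics; cat > h.py <<'E'
from bench import arm
import numpy as np, cv2
def pts(cam,d):
    m=arm.camera_model(cam); v,u=np.mgrid[0:420,0:560]
    P=np.stack([(u-m['cx'])/m['fx']*d,(v-m['cy'])/m['fy']*d,d,np.ones_like(d)],-1)
    W=(P@np.array(m['cam_to_world']).T)[...,:3]; W[d==0]=np.nan
    return W
E
python3 - <<'E'
from h import *
s=arm.read_state(); print(s['clock'],s['position'],s['ee_rot'],s['gripper_width'])
ims=[]
for c in ['scene','side']:
    im,d=arm.get_image(c); W=pts(c,d); ims.append(im); np.save(c+'.npy',W); cv2.imwrite(f'{c}.png',im[...,::-1])
    for t in ['square_top','round_top','small_top']:
        for b in arm.boxes_of(c,t)[:2]:
            l,tp,w,h=[int(round(x)) for x in b['rect']]
            R=W[tp:tp+h,l:l+w].reshape(-1,3); I=im[tp:tp+h,l:l+w].reshape(-1,3).max(1)
            R=R[(I<90)&np.isfinite(R[:,0])&(R[:,2]>60)&(R[:,2]<135)]
            if len(R)<5: print(c,t,b,'few');continue
            z=np.percentile(R[:,2],95); T=R[abs(R[:,2]-z)<4]
            print(c,t,b['score'],b['rect'],z.round(1),'mid',((T.min(0)+T.max(0))/2).round(1),'mean',T.mean(0).round(1),np.ptp(T,0).round(1), cv2.minAreaRect(T[:,:2].astype(np.float32)))
cv2.imwrite('pics/a.png',cv2.resize(np.hstack(ims)[...,::-1],(800,300),interpolation=cv2.INTER_AREA))
E
```

```text
0.0 [274.25787483 560.94272377 230.22226135] [ 9.74232342e-01 -2.25544054e-01 -2.08003677e-04  1.08607512e-03] 85.59676854026225
scene square_top 0.74 [207.8, 225.5, 29.1, 31.1] 87.8 mid [593.2 -69.1  86.9] mean [594.1 -70.2  86.7] [36.7 38.1  6.2] ((591.7587280273438, -69.29578399658203), (37.501243591308594, 36.00105667114258), 6.4530487060546875)
scene round_top 0.84 [330.9, 180.7, 36.4, 39.7] 114.1 mid [568.1 138.3 112.8] mean [568.7 138.1 113. ] [48.5 48.4  5.4] ((567.7975463867188, 138.51490783691406), (48.250667572021484, 48.36142349243164), 72.9406509399414)
scene small_top 0.76 [280.4, 210.3, 17.1, 31.0] 87.5 mid [578.5  34.7  86. ] mean [580.2  34.7  86.3] [26.1 24.5  4.8] ((579.1920776367188, 35.038978576660156), (23.51313591003418, 25.560043334960938), 78.89879608154297)
side square_top 0.86 [321.5, 254.4, 36.1, 45.4] 87.9 mid [589.8 -71.1  86.5] mean [588.4 -71.3  86.7] [37.  38.3  5.2] ((589.4652709960938, -69.75479888916016), (35.54296112060547, 36.70694351196289), 7.620794773101807)
side round_top 0.85 [230.2, 170.0, 38.2, 41.1] 114.2 mid [564.9 138.1 112.9] mean [564.7 136.1 113.1] [47.  48.7  5.4] ((565.700927734375, 137.46632385253906), (46.489410400390625, 46.45808410644531), 36.92513656616211)
side small_top 0.9 [282.1, 219.0, 14.4, 30.1] 87.6 mid [576.2  34.4  86. ] mean [575.4  34.   86.4] [21.9 23.6  4.8] ((575.3167114257812, 34.27084732055664), (22.432594299316406, 18.007287979125977), 57.9721794128418)
```

View pics/a.png

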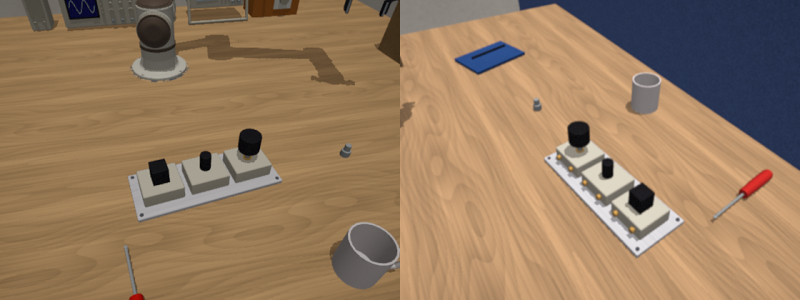

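The pictures show the square cap at about (222,240) in the scene view and (340,275) in the side view. The small cap is in the middle and the large round cap is up at the +y end. Both cameras agree to within 2 mm, and the heights and the 208 mm outer spacing fit (nominal 210). The row is turned about 6.6°. I'll turn the tool −32.7° about its z to align it with the row.

send_rows:
  targets:
    - {"az": -6.54, "gripper": -1}
    - {"az": -6.54, "gripper": -1}
    - {"az": -6.54, "gripper": -1}
    - {"az": -6.54, "gripper": -1}
    - {"az": -6.54, "gripper": -1}

```text
$.targets[0]: bad value
```

send_rows:
  targets:
    - {"x": 1.2, "y": 3.6, "gripper": -1}
    - {"x": 1.2, "y": 3.6, "gripper": -1}
    - {"x": 1.2, "y": 3.6, "gripper": -1}
    - {"x": 1.2, "y": 3.6, "gripper": -1}
    - {"x": 1.2, "y": 3.6, "gripper": -1}

```text
$.targets[0]: bad value
```

send_rows:
  targets:
    - {"x": 1.2, "y": 3.6, "gripper": -1}
    - {"x": 1.2, "y": 3.6, "gripper": -1}
    - {"x": 1.2, "y": 3.6, "gripper": -1}
    - {"x": 1.2, "y": 3.6, "gripper": -1}
    - {"x": 1.2, "y": 3.6, "gripper": -1}

```text
$.targets[0]: bad value
```

send_rows:
  targets:
    - {"x": 1.4, "y": 3.6, "gripper": -1}
    - {"x": 1.4, "y": 3.6, "gripper": -1}
    - {"x": 1.4, "y": 3.6, "gripper": -1}
    - {"x": 1.4, "y": 3.6, "gripper": -1}
    - {"x": 1.4, "y": 3.6, "gripper": -1}

```text
$.targets[0]: bad value
```

send_rows:
  targets:
    - {"x": 1.4, "y": 3.2, "gripper": -1}
    - {"x": 1.4, "y": 3.2, "gripper": -1}
    - {"x": 1.4, "y": 3.2, "gripper": -1}
    - {"x": 1.0, "y": 2.6, "gripper": -1}
    - {"gripper": -1}

```text
$.targets[0]: bad value
```

All the calls were refused, so rows probably need every key. I'll test one call.

send_rows:
  targets:
    - {"x": 0, "y": 0, "z": 0, "ax": 0, "ay": 0, "az": -6.54, "gripper": -1}
    - {"x": 0, "y": 0, "z": 0, "ax": 0, "ay": 0, "az": -6.54, "gripper": -1}
    - {"x": 0, "y": 0, "z": 0, "ax": 0, "ay": 0, "az": -6.54, "gripper": -1}
    - {"x": 0, "y": 0, "z": 0, "ax": 0, "ay": 0, "az": -6.54, "gripper": -1}
    - {"x": 0, "y": 0, "z": 0, "ax": 0, "ay": 0, "az": -6.54, "gripper": -1}

```text
clock: 0.82
position: [274.5, 561.4, 231.3]
ee_rot: [0.998, 0.061, -0.0, -0.0]
contact_force: [-0.4, 0.1, 0.3]
gripper_width: 85.4
grasp_force: 0.0
```

send_rows:
  targets:
    - {"x": 1.2, "y": 3.6, "z": 0, "ax": 0, "ay": 0, "az": 0, "gripper": -1}
    - {"x": 1.2, "y": 3.6, "z": 0, "ax": 0, "ay": 0, "az": 0, "gripper": -1}
    - {"x": 1.2, "y": 3.6, "z": 0, "ax": 0, "ay": 0, "az": 0, "gripper": -1}
    - {"x": 1.2, "y": 3.6, "z": 0, "ax": 0, "ay": 0, "az": 0, "gripper": -1}
    - {"x": 1.2, "y": 3.6, "z": 0, "ax": 0, "ay": 0, "az": 0, "gripper": -1}

```text
clock: 1.23
position: [355.3, 388.0, 231.4]
ee_rot: [0.998, 0.058, 0.0, -0.0]
contact_force: [-0.2, 0.3, 0.0]
gripper_width: 85.5
grasp_force: 0.0
```

send_rows:
  targets:
    - {"x": 1.2, "y": 3.6, "z": 0, "ax": 0, "ay": 0, "az": 0, "gripper": -1}
    - {"x": 1.2, "y": 3.6, "z": 0, "ax": 0, "ay": 0, "az": 0, "gripper": -1}
    - {"x": 1.2, "y": 3.6, "z": 0, "ax": 0, "ay": 0, "az": 0, "gripper": -1}
    - {"x": 1.2, "y": 3.6, "z": 0, "ax": 0, "ay": 0, "az": 0, "gripper": -1}
    - {"x": 1.2, "y": 3.6, "z": 0, "ax": 0, "ay": 0, "az": 0, "gripper": -1}

```text
clock: 1.65
position: [435.7, 216.0, 231.7]
ee_rot: [0.998, 0.058, 0.0, -0.0]
contact_force: [1.3, 0.4, -0.7]
gripper_width: 85.7
grasp_force: 0.0
```

send_rows:
  targets:
    - {"x": 1.4, "y": 3.6, "z": 0, "ax": 0, "ay": 0, "az": 0, "gripper": -1}
    - {"x": 1.4, "y": 3.6, "z": 0, "ax": 0, "ay": 0, "az": 0, "gripper": -1}
    - {"x": 1.4, "y": 3.6, "z": 0, "ax": 0, "ay": 0, "az": 0, "gripper": -1}
    - {"x": 1.4, "y": 3.6, "z": 0, "ax": 0, "ay": 0, "az": 0, "gripper": -1}
    - {"x": 1.4, "y": 3.6, "z": 0, "ax": 0, "ay": 0, "az": 0, "gripper": -1}

```text
clock: 2.07
position: [526.3, 45.2, 231.7]
ee_rot: [0.998, 0.058, 0.0, -0.0]
contact_force: [0.6, 0.3, -0.2]
gripper_width: 85.2
grasp_force: 0.0
```

send_rows:
  targets:
    - {"x": 1.4, "y": 3.2, "z": 0, "ax": 0, "ay": 0, "az": 0, "gripper": -1}
    - {"x": 1.4, "y": 3.2, "z": 0, "ax": 0, "ay": 0, "az": 0, "gripper": -1}
    - {"x": 1.4, "y": 3.2, "z": 0, "ax": 0, "ay": 0, "az": 0, "gripper": -1}
    - {"x": 1.0, "y": 2.6, "z": 0, "ax": 0, "ay": 0, "az": 0, "gripper": -1}
    - {"x": 0, "y": 0, "z": 0, "ax": 0, "ay": 0, "az": 0, "gripper": -1}

```text
clock: 2.48
position: [593.1, -72.0, 230.6]
ee_rot: [0.998, 0.056, -0.0, 0.001]
contact_force: [-0.0, 0.5, -0.0]
gripper_width: 85.3
grasp_force: 0.0
```

```bash
python3 - <<'E'
from h import *
from scipy.spatial.transform import Rotation as Ro
s=arm.read_state(); R=Ro.from_quat(s['ee_rot']).as_matrix(); print(s['clock'],s['position'],R.round(4)); 
im,d=arm.get_image('wrist'); W=pts('wrist',d)
cv2.imwrite('pics/w.png',im[...,::-1])
for b in arm.boxes_of('wrist','square_top')[:2]: print(b)
I=im.max(2); 
for lo,hi in((80,92),(40,50)):
  m=(W[...,2]>lo)&(W[...,2]<hi)&(abs(W[...,0]-591)<50)&(abs(W[...,1]+70)<55)
  if lo==80: m&=(I<90)
  T=W[m]; print(lo,len(T),T.mean(0) if len(T) else 0, cv2.minAreaRect(T[:,:2].astype(np.float32)) if len(T) else 0, np.median(T[:,2]))
E
```

```text
2.4833 [593.11848004 -72.00589867 230.56985487] [[ 9.938e-01  1.108e-01 -1.000e-04]
 [ 1.108e-01 -9.938e-01 -1.000e-03]
 [-2.000e-04  1.000e-03 -1.000e+00]]
{'rect': [253.7, 164.4, 45.6, 52.8], 'score': 0.57}
80 1827 [590.50125329 -66.53024909  85.84170895] ((589.6632080078125, -66.50923156738281), (35.95333480834961, 35.56028747558594), 6.187260627746582) 85.95346016469165
40 5671 [595.35856398 -66.05174216  44.58797209] ((589.7188720703125, -66.38983917236328), (79.43266296386719, 90.23265838623047), 6.5915703773498535) 44.625084672946684
```

View pics/w.png

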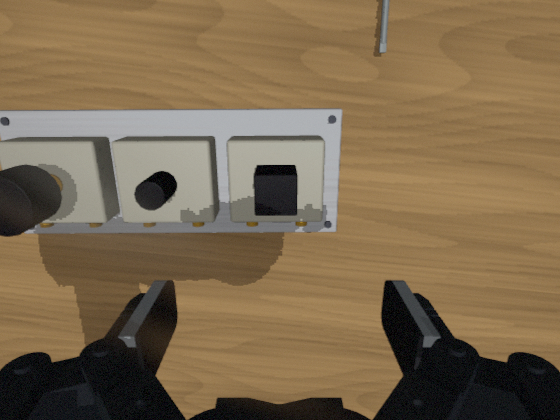

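The wrist view shows the square cap at (275,190), with its sides square to the image and midway between the fingers. It measures 36 × 36 mm at z 86. I'll centre at about (590,−67.5) and descend 178 mm to TCP z ≈ 53.

send_rows:
  targets:
    - {"x": -0.25, "y": -0.45, "z": 0, "ax": 0, "ay": 0, "az": 0, "gripper": -1}
    - {"x": 0, "y": 0, "z": 3.5, "ax": 0, "ay": 0, "az": 0, "gripper": -1}
    - {"x": 0, "y": 0, "z": 3.5, "ax": 0, "ay": 0, "az": 0, "gripper": -1}
    - {"x": 0, "y": 0, "z": 3.0, "ax": 0, "ay": 0, "az": 0, "gripper": -1}
    - {"x": 0, "y": 0, "z": 2.0, "ax": 0, "ay": 0, "az": 0, "gripper": -1}

```text
clock: 3.0
position: [586.1, -62.2, 108.8]
ee_rot: [0.998, 0.059, -0.002, -0.0]
contact_force: [-0.3, 0.7, -0.1]
gripper_width: 85.4
grasp_force: 0.0
```

send_rows:
  targets:
    - {"x": 0, "y": 0, "z": 2, "ax": 0, "ay": 0, "az": 0, "gripper": -1}
    - {"x": 0, "y": 0, "z": 1.5, "ax": 0, "ay": 0, "az": 0, "gripper": -1}
    - {"x": 0, "y": 0, "z": 1.3, "ax": 0, "ay": 0, "az": 0, "gripper": -1}
    - {"x": 0, "y": 0, "z": 1.0, "ax": 0, "ay": 0, "az": 0, "gripper": -1}
    - {"x": 0, "y": 0, "z": 0, "ax": 0, "ay": 0, "az": 0, "gripper": -1}

```text
clock: 3.42
position: [586.7, -62.7, 51.6]
ee_rot: [0.998, 0.059, -0.002, -0.0]
contact_force: [0.5, 0.3, 0.1]
gripper_width: 85.2
grasp_force: 0.0
```

send_rows:
  targets:
    - {"x": 0, "y": 0, "z": 0, "ax": 0, "ay": 0, "az": 0, "gripper": -0.2}
    - {"x": 0, "y": 0, "z": 0, "ax": 0, "ay": 0, "az": 0, "gripper": 0.0}
    - {"x": 0, "y": 0, "z": 0, "ax": 0, "ay": 0, "az": 0, "gripper": 0.1}
    - {"x": 0, "y": 0, "z": 0, "ax": 0, "ay": 0, "az": 0, "gripper": 0.1}
    - {"x": 0, "y": 0, "z": 0, "ax": 0, "ay": 0, "az": 0, "gripper": 0.1}

```text
clock: 3.83
position: [589.7, -67.9, 55.3]
ee_rot: [0.998, 0.058, 0.001, 0.003]
contact_force: [3.1, -15.1, 2.6]
gripper_width: 38.9
grasp_force: 8.0
```

The cap pushed the tool toward −y with −15 N, so I'll shift that way and close the gripper.

send_rows:
  targets:
    - {"x": 0, "y": 0.3, "z": 0, "ax": 0, "ay": 0, "az": 0, "gripper": 0.1}
    - {"x": 0, "y": 0, "z": 0, "ax": 0, "ay": 0, "az": 0, "gripper": 0.3}
    - {"x": 0, "y": 0, "z": 0, "ax": 0, "ay": 0, "az": 0, "gripper": 1}
    - {"x": 0, "y": 0, "z": 0, "ax": 0, "ay": 0, "az": 0, "gripper": 1}
    - {"x": 0, "y": 0, "z": 0, "ax": 0, "ay": 0, "az": 0, "gripper": 1}

```text
clock: 4.25
position: [589.6, -69.3, 54.7]
ee_rot: [0.998, 0.058, 0.001, 0.001]
contact_force: [1.6, -9.8, 1.8]
gripper_width: 35.2
grasp_force: 60.8
```

send_rows:
  targets:
    - {"x": 0, "y": 0.2, "z": -0.4, "ax": 0, "ay": 0, "az": 0, "gripper": 1}
    - {"x": 0, "y": 0, "z": -0.8, "ax": 0, "ay": 0, "az": 0, "gripper": 1}
    - {"x": 0, "y": 0, "z": -0.8, "ax": 0, "ay": 0, "az": 0, "gripper": 1}
    - {"x": 0, "y": 0, "z": -0.8, "ax": 0, "ay": 0, "az": 0, "gripper": 1}
    - {"x": 0, "y": 0, "z": 0, "ax": 0, "ay": 0, "az": 0, "gripper": 1}

```text
clock: 4.67
position: [589.6, -69.4, 83.5]
ee_rot: [0.998, 0.058, 0.001, 0.0]
contact_force: [-0.6, -3.3, 3.2]
gripper_width: 35.1
grasp_force: 61.6
```

send_rows:
  targets:
    - {"x": 0, "y": 0, "z": -0.3, "ax": 0, "ay": 0, "az": 0, "gripper": 1}
    - {"x": 0, "y": 0, "z": -0.2, "ax": 0, "ay": 0, "az": 0, "gripper": 1}
    - {"x": 0, "y": 0, "z": -0.1, "ax": 0, "ay": 0, "az": 0, "gripper": 1}
    - {"x": 0, "y": 0, "z": 0, "ax": 0, "ay": 0, "az": 0, "gripper": 1}
    - {"x": 0, "y": 0, "z": 0, "ax": 0, "ay": 0, "az": 0, "gripper": 1}

```text
clock: 5.08
position: [589.5, -69.4, 87.8]
ee_rot: [0.998, 0.058, 0.001, 0.0]
contact_force: [1.9, -5.7, -0.7]
gripper_width: 35.1
grasp_force: 60.9
```

Risen 33 mm. I'll open, rise clear and check.

send_rows:
  targets:
    - {"x": 0, "y": 0, "z": 0, "ax": 0, "ay": 0, "az": 0, "gripper": 0.0}
    - {"x": 0, "y": 0, "z": 0, "ax": 0, "ay": 0, "az": 0, "gripper": -0.5}
    - {"x": 0, "y": 0, "z": 0, "ax": 0, "ay": 0, "az": 0, "gripper": -1}
    - {"x": 0, "y": 0, "z": 0, "ax": 0, "ay": 0, "az": 0, "gripper": -1}
    - {"x": 0, "y": 0, "z": 0, "ax": 0, "ay": 0, "az": 0, "gripper": -1}

```text
clock: 5.5
position: [589.0, -68.5, 87.5]
ee_rot: [0.998, 0.058, 0.0, -0.0]
contact_force: [0.3, -0.3, -0.2]
gripper_width: 85.3
grasp_force: 0.0
```

send_rows:
  targets:
    - {"x": 0, "y": 0, "z": -2, "ax": 0, "ay": 0, "az": 0, "gripper": -1}
    - {"x": 0, "y": 0, "z": -3, "ax": 0, "ay": 0, "az": 0, "gripper": -1}
    - {"x": 0, "y": 0, "z": -3, "ax": 0, "ay": 0, "az": 0, "gripper": -1}
    - {"x": 0, "y": 0, "z": -2, "ax": 0, "ay": 0, "az": 0, "gripper": -1}
    - {"x": 0, "y": 0, "z": 0, "ax": 0, "ay": 0, "az": 0, "gripper": -1}

```text
clock: 5.92
position: [591.9, -68.7, 193.0]
ee_rot: [0.998, 0.058, 0.005, 0.0]
contact_force: [0.2, 0.4, 0.6]
gripper_width: 85.8
grasp_force: 0.0
```

```bash
cat > chk.py <<'E'
from h import *
s=arm.read_state(); print(s['clock'],s['position'],s['gripper_width'],s['contact_force'])
for c in ['side','scene']:
    im,d=arm.get_image(c); W=pts(c,d); cv2.imwrite(f'{c}.png',im[...,::-1])
    for n,p in dict(sq=(590.5,-69),rd=(567,138),sm=(578,35)).items():
        m=(np.hypot(W[...,0]-p[0],W[...,1]-p[1])<24)&(W[...,2]<140)&(im.max(2)<90)&(W[...,2]>60)
        T=W[m]; z=np.percentile(T[:,2],90) if len(T) else 0; T=T[abs(T[:,2]-z)<3]
        print(c,n,len(T),z,(T.min(0)+T.max(0))/2 if len(T) else '')
E
python3 chk.py
```

```text
5.9167 [591.93562867 -68.7475566  193.04385469] 85.80264935556754 [0.22523293 0.3508104  0.61004987]
side sq 507 119.58935002555624 [589.36445107 -70.8627428  119.20839154]
side rd 420 113.96067484298031 [566.0376962  137.24115814 113.31589733]
side sm 136 87.21094074824502 [576.82526884  34.10994208  86.29676917]
scene sq 447 119.74484908679132 [590.61485797 -69.21665388 119.15612242]
scene rd 487 113.84664180041638 [567.10439595 137.92770368 113.55780804]
scene sm 161 86.97862907163054 [579.44768585  34.54797312  86.240762  ]
```

The square cap is up (top at 119.6, lift about 34 mm), and the small cap hasn't moved. Next I'll go 210 mm along the row to the round cap, fingers shut.

send_rows:
  targets:
    - {"x": 0, "y": -4.1, "z": 0, "ax": 0, "ay": 0, "az": 0, "gripper": 1}
    - {"x": 0, "y": -4.1, "z": 0, "ax": 0, "ay": 0, "az": 0, "gripper": 1}
    - {"x": 0, "y": -4.1, "z": 0, "ax": 0, "ay": 0, "az": 0, "gripper": 1}
    - {"x": 0, "y": -4.1, "z": 0, "ax": 0, "ay": 0, "az": 0, "gripper": 1}
    - {"x": 0, "y": -3, "z": 0, "ax": 0, "ay": 0, "az": 0, "gripper": 1}

```text
clock: 6.43
position: [565.1, 126.2, 185.6]
ee_rot: [0.998, 0.059, -0.001, 0.0]
contact_force: [0.5, 0.5, 0.2]
gripper_width: 25.5
grasp_force: 0.0
```

send_rows:
  targets:
    - {"x": 0, "y": -1.5, "z": 0, "ax": 0, "ay": 0, "az": 0, "gripper": 1}
    - {"x": 0, "y": 0, "z": 2.5, "ax": 0, "ay": 0, "az": 0, "gripper": 1}
    - {"x": 0, "y": 0, "z": 2.5, "ax": 0, "ay": 0, "az": 0, "gripper": 1}
    - {"x": 0, "y": 0, "z": 1, "ax": 0, "ay": 0, "az": 0, "gripper": 1}
    - {"x": 0, "y": 0, "z": 0, "ax": 0, "ay": 0, "az": 0, "gripper": 1}

```text
clock: 6.85
position: [562.5, 137.3, 123.4]
ee_rot: [0.998, 0.058, -0.004, 0.002]
contact_force: [0.7, 0.4, 0.0]
gripper_width: 0.2
grasp_force: 0.0
```

send_rows:
  targets:
    - {"x": 0.2, "y": 0, "z": 0.8, "ax": 0, "ay": 0, "az": 0, "gripper": 1}
    - {"x": 0, "y": 0, "z": 0.7, "ax": 0, "ay": 0, "az": 0, "gripper": 1}
    - {"x": 0, "y": 0, "z": 0.7, "ax": 0, "ay": 0, "az": 0, "gripper": 1}
    - {"x": 0, "y": 0, "z": 0.7, "ax": 0, "ay": 0, "az": 0, "gripper": 1}
    - {"x": 0, "y": 0, "z": 0, "ax": 0, "ay": 0, "az": 0, "gripper": 1}

```text
clock: 7.27
position: [567.2, 138.8, 97.9]
ee_rot: [0.998, 0.058, 0.0, -0.0]
contact_force: [-0.4, 0.5, -0.1]
gripper_width: -0.3
grasp_force: 0.0
```

send_rows:
  targets:
    - {"x": 0, "y": 0, "z": 0.3, "ax": 0, "ay": 0, "az": 0, "gripper": 1}
    - {"x": 0, "y": 0, "z": 0.3, "ax": 0, "ay": 0, "az": 0, "gripper": 1}
    - {"x": 0, "y": 0, "z": 0.1, "ax": 0, "ay": 0, "az": 0, "gripper": 1}
    - {"x": 0, "y": 0, "z": 0, "ax": 0, "ay": 0, "az": 0, "gripper": 1}
    - {"x": 0, "y": 0, "z": 0, "ax": 0, "ay": 0, "az": 0, "gripper": 1}

```text
clock: 7.68
position: [567.0, 139.0, 91.3]
ee_rot: [0.998, 0.058, 0.0, -0.0]
contact_force: [0.7, -0.9, 2.1]
gripper_width: 0.3
grasp_force: 0.9
```

The TCP is at 91, above the 85 bottom. I'll continue gently until firm contact.

send_rows:
  targets:
    - {"x": 0, "y": 0, "z": 0.2, "ax": 0, "ay": 0, "az": 0, "gripper": 1}
    - {"x": 0, "y": 0, "z": 0.2, "ax": 0, "ay": 0, "az": 0, "gripper": 1}
    - {"x": 0, "y": 0, "z": 0.1, "ax": 0, "ay": 0, "az": 0, "gripper": 1}
    - {"x": 0, "y": 0, "z": 0, "ax": 0, "ay": 0, "az": 0, "gripper": 1}
    - {"x": 0, "y": 0, "z": 0, "ax": 0, "ay": 0, "az": 0, "gripper": 1}

```text
clock: 8.1
position: [566.9, 139.0, 86.1]
ee_rot: [0.998, 0.058, 0.0, -0.0]
contact_force: [1.8, -1.0, 1.3]
gripper_width: -0.1
grasp_force: 0.9
```

send_rows:
  targets:
    - {"x": 0, "y": 0, "z": 0.1, "ax": 0, "ay": 0, "az": 0, "gripper": 1}
    - {"x": 0, "y": 0, "z": 0.1, "ax": 0, "ay": 0, "az": 0, "gripper": 1}
    - {"x": 0, "y": 0, "z": 0, "ax": 0, "ay": 0, "az": 0, "gripper": 1}

```text
clock: 8.35
position: [567.0, 139.0, 85.1]
ee_rot: [0.998, 0.058, 0.0, 0.0]
contact_force: [-0.5, -0.8, 6.3]
gripper_width: -0.2
grasp_force: 3.4
```

Firm contact at z 85, so the cap is down. I'll retract and check.

send_rows:
  targets:
    - {"x": 0, "y": 0, "z": -1, "ax": 0, "ay": 0, "az": 0, "gripper": 1}
    - {"x": 0, "y": 0, "z": -3, "ax": 0, "ay": 0, "az": 0, "gripper": 1}
    - {"x": 0, "y": 0, "z": -4, "ax": 0, "ay": 0, "az": 0, "gripper": 1}
    - {"x": 0, "y": 0, "z": -4, "ax": 0, "ay": 0, "az": 0, "gripper": 1}
    - {"x": 0, "y": 0, "z": 0, "ax": 0, "ay": 0, "az": 0, "gripper": 1}

```text
clock: 8.77
position: [570.7, 140.4, 213.2]
ee_rot: [0.998, 0.059, 0.007, -0.002]
contact_force: [1.3, 1.0, 1.4]
gripper_width: -0.2
grasp_force: 0.0
```

```bash
python3 chk.py; cp side.png pics/end.png
```

```text
8.7667 [570.73036148 140.3921906  213.20649318] -0.2305946433910911 [1.32337522 1.00973484 1.43086545]
side sq 509 119.70906591132669 [588.91059494 -70.34523623 119.12164239]
side rd 415 86.66065361558373 [565.70195963 138.23599276  85.98105239]
side sm 143 86.84035350191269 [576.90312245  34.10468879  86.15316711]
scene sq 448 119.8890280056425 [591.08306703 -69.28445329 119.17604037]
scene rd 472 86.4448294138347 [567.32236776 137.86235385  85.66842445]
scene sm 157 87.05738707133686 [579.76373056  34.99202516  86.56381998]
```

View pics/end.png

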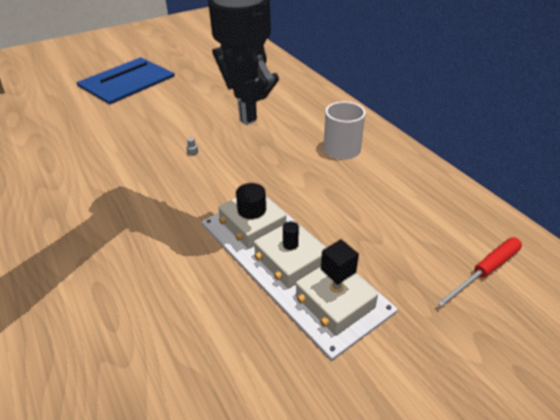

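The picture shows the square cap up at (340,262), the large round cap down at (251,200), the small cap unchanged at (290,236), and the gripper clear of everything.

```bash
python3 -c "
from bench import arm
print(arm.job_done())"
```

```text
the job is handed in; nothing more can be done
None
```

The job is handed in: the square cap is up (lift about 34 mm), the large round cap is fully down to within about 1 mm, and the small round cap is unmoved; no verdict was returned.

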